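# Pull the vent flap shut with the hook pole and turn the fan up

### The job

The filter has been changed: close the vent's open flap by hooking the pole into the ring eye on the flap and pulling it fully shut, keeping the robot itself off the vent and its rail. Lay the pole back in its fork rest, hook end down as it was, and, only after the flap is shut, roll the fan control's thumbwheel with a fingertip (not with the pole) all the way to its stop, towards the longer tick marks on the box's far side. Leave the filter, tub, scraper and brush where they are.

Things in the scene. Friction and masses are not known exactly. Their poses are not given: they have to be found in the camera images.
- vent: White vent intake, fixed, open front to the robot's right. Origin on the bench below the flap's hinge line, mid-width; x points into it, away from the rail's cross bar, z up. Plinth 110 high, 236 wide, x -10 to 190 mm; two side cheeks at y +-112 (10 thick) up to z 300; open back and top but for a tie bar at x 180, z 288. Hinge line along y at x 0, z 120. A plastic motor guard, 76 wide, hangs at x 130, y -168, z 215 to 305.
- rail (a point): Middle of the cross bar of the vent's stainless hook rail: 12 mm round bar along the vent's y from -140 to 140 mm, at vent x -100, z 330; from its ends it runs back along both sides to x 170. The pole must slant up under this cross bar to reach the eye. Axes as the vent's.
- flap (a joint): Flap angle, rad: 0 = shut (upright, rigid stop), grows as its top leans back into the vent (vent +x), 0.6 at most; starts 0.25 to 0.5. Grey plastic panel 196 wide, 165 high, 6 thick, 0.22 kg, hinged along its lower edge on the hinge line. The stiff hinge (0.13 N m) holds it wherever it is left; 1 to 1.5 N at the eye moves it.
- eye (a point): Centre of the steel ring eye at the flap's top, front side: 6 mm bar, 40 inside, 52 outside diameter. Axes turn with the flap (the vent's when shut). In them it lies 32 mm towards -x and 170 above the hinge line: vent x -32, z 290 when shut. The ring lies level at flap angle 0.4 (shut: its front (-x) edge 9 mm below its centre): the hook drops in from above and pulls on the front edge.
- pole: Hook pole, 300 long, about 0.14 kg. Origin at the grip, 20 mm behind the balance point; x towards the hook, z up as it lies. Wooden handle x -100 to 60 mm, 20 wide (y), 26 high: grasp across the width at the origin. Then 8 mm steel rod to x 200, where a 6 mm rod bends back and down: a leg 55 long along (-0.643, 0, -0.766), plumb when the pole is raised 40 degrees, hook end up.
- hook (a point): Point on the axis of the hook's leg, 32 mm from the bend and 23 mm from its tip; at (179.4, 0, -24.5) mm in the pole's frame.
- rest: White plastic pole rest, fixed, beside the control, nearer or farther from the vent. Origin on the bench under the pole's grip, x towards the pole's hook end. Two forks 10 thick at x -70 and 50 mm, floors at z 60, notch 26 wide, walls to z 84, flared lips to 97. The pole lies in it with its origin 73 mm up, at y 0 and x within 8 mm of 0, leg down. Base plate 70 wide, 12 high.
- control: White plastic fan speed control, fixed, 110 (x) by 74 (y) by 60 mm high. Origin on the bench under its middle, x along the slot, away from the robot. Ticks beside the slot, on the +y side, grow longer towards +x.
- wheel_top (a point): Top of the thumbwheel, 9 mm above the box, mid-slot (fixed to the box, same axes). Wheel 60 in diameter, 12 wide, ribbed, axle along the box's y, 30 mm below this point; slot 52 by 16 mm. The axle is sprung: it gives 0.8 mm per N downwards, 6 mm at most. A fingertip pressed 3 mm down and drawn along +x rolls it by friction.
- wheel (a joint): Thumbwheel angle, rad: 0 = low stop, grows as its top rolls along the box's +x (away from the robot), 1.5 = full stop; starts 0 to 0.4. Stays where it is left (0.012 N m friction). The rim moves 30 mm per rad; it may take several strokes.
- filter: Round pleated filter, 100 diameter, 42 high, loose, between the vent and the robot. Bystander. Origin under its centre.
- tub: Lidded polypropylene tub, 110 by 140 by 95 mm high, loose. Bystander. Origin under its centre.
- scraper: Orange silicone scraper lying flat in front of the vent, 193 long, 50 wide, 12 high, loose. Bystander. Origin under it, 110 mm from the handle's end.
- brush: Wooden-handled bottle brush lying flat, 255 long, 44 thick, loose. Bystander. Origin under it, at the front end of the handle.
Mind the look-alikes: they are no part of the job. Leave any blue, pink or yellow look-alike of the control alone.

How it is judged:
On the way, in this order (a step that is already met when the one before it is completed fails the run):
1. the hook's leg is inside the ring eye while the flap is still open (distance between hook and eye below 0.028 m and value of joint flap above 0.15 rad), for 0.1 s.
2. the flap is shut (value of joint flap below 0.04 rad), for 0.2 s.
3. the thumbwheel is at its full stop (value of joint wheel above 1.38 rad), for 0.1 s.
At the end, for the whole second after the job is handed in: Flap shut (within 0.05 rad), wheel at its full stop (above 1.38 of 1.5 rad), pole lying at rest in both forks of its rest as at the start, hook end forward and leg down (within 30 mm lengthwise, 8 mm sideways and in height, 0.12 rad), all released (value of joint flap below 0.05 rad and value of joint wheel above 1.38 rad and x of pole in the frame of rest between -0.03 and 0.03 m and y of pole in the frame of rest between -0.008 and 0.008 m and z of pole in the frame of rest between 0.066 and 0.082 m and angle between the x axis of pole and the x axis of rest, either way round below 0.12 rad and angle between the z axis of pole and the z axis of rest, either way round below 0.15 rad and x of hook in the frame of rest above 0.1 m and z of hook in the frame of rest below 0.066 m and linear speed of pole below 0.02 m/s); the robot touches nothing.
It fails at once if the robot itself touches the vent, its flap or its rail (contact force between any of the fingers, the arm and vent above 1 N).
It fails at once if the pole touches the fan control (contact force between pole and control above 1 N).
It fails at once if a bystander is moved by more than 20 mm (distance of any of filter, tub, scraper, brush from where it was at the start of the episode above 0.02 m).
It also fails if it takes over 72 s, if anything falls off the work surface, if the arm or the gripper's body presses on something with over 40 N, if the wrist force passes 120 N, or if a joint passes its speed limit or range.

### The arm

A 6-joint arm with a two-finger parallel gripper is mounted at the origin on the work surface. World frame = base frame: x ahead of the robot, y to its left, z up, the work surface at z = 0. Lengths are in m, angles in rad, forces in N, time in s.
With the tool pointing down it reaches from about 0.25 to 0.775 m from the base axis. Payload 4 kg.
Tool frame: the origin (TCP) lies midway between the tips of the shut fingers; the grasp point (between the pads) lies 19 mm behind it; z points along the fingers, x is the direction in which the jaws open and shut, and the axes are right-handed (so a half turn about z gives the same grasp; the last joint's range is limited). The gripper opens to 94 mm and grips with 3 to 60 N. Pads are 16 mm wide; open, the fingers measure 119 mm over their backs; the gripper's body (75 mm by 177 mm) begins 78 mm behind the grasp point.
Start: joints at [-1.242, 0.087, 1.371, -0, 1.684, -0.103], TCP at [0.23, -0.5, 0.206] pointing down, gripper open.
Joint ranges: [-3.1, 3.1], [-0.76, 2.03], [0.27, 2.55], [-1.08, 4.22], [0.17, 2.65], [-2.57, 2.57]. Speed limits (rad/s): [2.79, 2.79, 3.14, 3.14, 3.14, 3.14].

### API

Orientations are given as [roll, pitch, yaw] about the fixed x, y, z axes, in that order (R = Rz(yaw) Ry(pitch) Rx(roll)).
In Python, from bench import robot, eyes, close_job gives the robot as it stands.
- The arm moves only by the shell command python3 -m jog 'ROWS'. ROWS is JSON, a list of rows, each a list of 3 entries, a list of its own where there are three numbers: the turn, a rotation vector about the tool's x, y, z in degrees, then the shift along the tool's x, y, z in mm, then the closure, from -1 (fully open) to 1 (shut). In form: [[[wx, wy, wz], [x, y, z], claw], ...]. A call has 1 to 5 rows; each row is the pose to reach, as a shift and turn from the pose commanded when the call began, along the tool's axes at that moment; what a row does not reach only later rows make up. A row lasts 1/10 s, in which the tool goes at most 50 mm and 8.59 degrees, less where a joint would pass 70% of its speed; a pose out of reach is approached as far as the arm can. A call with a gripper value outside its range is refused whole. The fingers move at their own pace and stop on an object; the grip force is fixed at half the most. Time passes only in rows, so rows that repeat a pose let the fingers close. It gives the time, the measured TCP pose, the force and the opening at its end, in the units of the state.
- robot.get_obs(): the state, without advancing time (a new reading comes with each control period).
- eyes.snapshot(name): name is "scene" or "top" or "wrist"; returns (picture, depth): 420x560x3 uint8, red, green, blue; 420x560 float32, m along the optical axis (not along the pixel's ray), 0 where there is no reading.
- eyes.camera_params(name): a dict with "mtx" (3x3 intrinsics, pixels), "world_to_cam" (4x4, takes a point from world to camera coordinates). Camera axes: x right, y up, looking along -z (the intrinsics and any distortion apply to the point x, -y, -z); pixel columns grow to the right and rows downward; lengths in m; the calibration is good to about 2 mm. A picture is of the moment at which its call begins: read the wrist's pose just before it. camera_params takes no time and is no camera call; for the wrist camera it gives the pose at the moment of the call.
- close_job(): hands the job in, once; it reports no verdict.
The state is a dict: "time": time; "joint_positions": joint angles; "qvel": joint speeds; "joint_torque": joint torques, N m; "tool_pos": TCP position; "ee_rot": TCP orientation; "wrist_force": force on the tool from outside, world axes, zero at the start; "wrist_torque": the same for the moment, N m; "width": finger opening in m.
Only numpy, scipy, OpenCV 4.12 (cv2) and the standard library are available. Lean on these libraries where they do the work, as an engineer would, in place of code of your own. Each camera call takes 0.05 s, during which the arm holds its last target. There are 200 camera calls.

## Working session

There is one attempt and no reset: what is moved stays moved. The work goes in short steps, Python scripts to look and compute and a shell command to move; the robot and the scene stay as the last step left them, time stands still between calls to the robot, and variables do not carry over. Pictures are saved under pics/ and viewed, about 8 in all and at most 12, crops included, and the job is handed in when it is done.

```bash
ls; mkdir -p pics
cat > h.py <<'E'
import numpy as np, cv2, sys
from bench import robot, eyes
from scipy.spatial.transform import Rotation as R
def snap(n):
    p=eyes.camera_params(n); im,d=eyes.snapshot(n)
    np.savez(f'{n}.npz',im=im,d=d,K=p['mtx'],T=p['world_to_cam']); return im,d
def load(n):
    z=np.load(f'{n}.npz'); return z['im'],z['d'],z['K'],z['T']
def world(d,K,T):
    v,u=np.indices(d.shape); x=(u-K[0,2])/K[0,0]*d; y=(v-K[1,2])/K[1,1]*d
    c=np.stack([x,-y,-d,np.ones_like(d)],-1); return (c@np.linalg.inv(T).T)[...,:3]
def proj(P,K,T):
    c=T@np.append(P,1); q=K@np.array([c[0],-c[1],-c[2]]); return q[:2]/q[2]
E
python3 - <<'E'
from h import *
for n in('scene','top'):
    im,d=snap(n); cv2.imwrite(f'pics/{n}1.png',im[...,::-1])
    _,_,K,T=load(n); print(n,K.tolist(),np.linalg.inv(T).round(3).tolist(),(d>0).mean())
print(eyes.camera_params('top').keys(),robot.get_obs())
E
```

```text
pics
scene [[477.430894217195, 0.0, 281.52873774038903], [0.0, 477.430894217195, 214.9548135909118], [0.0, 0.0, 1.0]] [[-0.138, -0.833, 0.536, 1.352], [0.99, -0.118, 0.072, -0.034], [0.003, 0.541, 0.841, 1.507], [0.0, 0.0, 0.0, 1.0]] 0.9959311224489796
top [[385.8447987246923, 0.0, 279.8731864212819], [0.0, 385.8447987246923, 206.49676240378227], [0.0, 0.0, 1.0]] [[-0.007, 0.985, -0.174, 0.328], [-1.0, -0.01, -0.017, -0.141], [-0.019, 0.174, 0.985, 1.267], [0.0, 0.0, 0.0, 1.0]] 0.9959778911564626
dict_keys(['mtx', 'world_to_cam']) {'time': 0.1, 'joint_positions': array([-1.24211331e+00,  8.79103714e-02,  1.37206474e+00, -7.07179931e-06,
        1.68360858e+00, -1.03111149e-01]), 'qvel': array([-0.00063363, -0.00430071, -0.00396688,  0.00162788, -0.00024909,
       -0.00023686]), 'joint_torque': array([ 3.11813172e-03, -3.41254520e+01, -3.03300512e+01,  7.19963433e-02,
        3.04342748e-02, -9.58572400e-05]), 'tool_pos': array([ 0.23000649, -0.4990641 ,  0.20442469]), 'ee_rot': array([-3.14139471e+00,  1.98118534e-03, -1.13900275e+00]), 'wrist_force': array([-0.52541878, -0.64187391, -0.22304802]), 'wrist_torque': array([ 0.01753086,  0.01566541, -0.03713988]), 'width': 0.09385780644520705}
```

View pics/scene1.png

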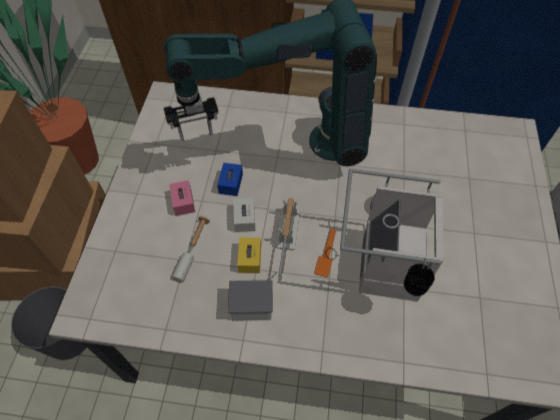

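View pics/top1.png

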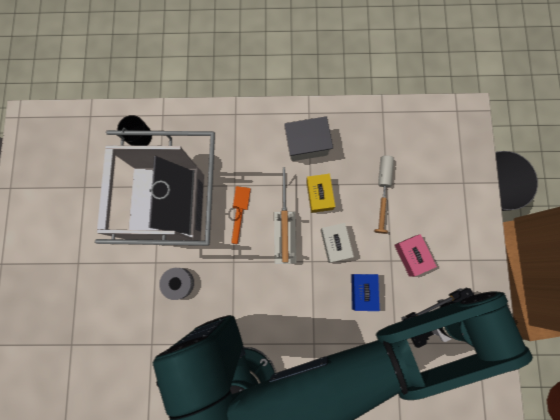

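Scene picture: vent on the right (ring eye ~(391,221), rail crossbar x~347), pole ~(288,220), four control-like boxes: blue (231,178), pink (181,197), yellow (249,254), white (244,213). In the top view they are at (366,292), (415,256), (321,193) and (337,243). The white one is the control; it stands next to the rest. I'll confirm with a crop and measure from depth.

Run:
```python
from h import *
im,d,K,T=load('top'); W=world(d,K,T)
im2,d2,K2,T2=load('scene'); W2=world(d2,K2,T2)
a=cv2.resize(im[150:290,220:400],None,fx=3.2,fy=3.2,interpolation=2)
cv2.imwrite('pics/crop1.png',a[...,::-1])
for nm,P,I in(('top',W,im),('scene',W2,im2)):
    hsv=cv2.cvtColor(I,cv2.COLOR_RGB2HSV); X,Y,Z=P[...,0],P[...,1],P[...,2]
    print(nm,'table z',np.median(Z[(X>.2)&(X<.7)&(Y>-.4)&(Y<.4)&(abs(Z)<.02)]))
    # control: white top z .05-.065 near (0.4,-.2)
    m=((abs(Z-.06)<.006)&(hsv[...,1]<50)&(X>.25)&(X<.5)&(Y<-.21)&(Y>-.42)).astype(np.uint8)
    n,l,s,c=cv2.connectedComponentsWithStats(m)
    for i in range(1,n):
        if s[i,4]>60:
            p=P[l==i][:,:2].astype(np.float32); print('ctrl',s[i],cv2.minAreaRect(p))
    # handle wood
    m=((hsv[...,0]<20)&(hsv[...,1]>80)&(Z>.06)&(Z<.11)&(X>.2)&(X<.6)&(Y<0)&(Y>-.25))
    p=P[m]; print('handle',m.sum(),cv2.minAreaRect(p[:,:2].astype(np.float32)),p.mean(0),np.percentile(p[:,2],[5,50,95]))
    # rail bar
    m=(Z>.31)&(Z<.36)&(Y<.5)&(X>.2)&(X<.8)&(Y>-.05)
    p=P[m]; print('rail',m.sum(),cv2.minAreaRect(p[:,:2].astype(np.float32)),np.median(p[:,2]),p.min(0),p.max(0))
    fr=p[p[:,1]<p[:,1].min()+.03]; print(' front',cv2.fitLine(fr[:,:2].astype(np.float32),2,0,.01,.01).ravel())
```

```text
top table z -0.00011502965039433821
ctrl [322 223  31  39 797] ((0.4280455708503723, -0.29677391052246094), (0.1102127656340599, 0.07437270879745483), 12.095993041992188)
handle 316 ((0.4463618993759155, -0.13368380069732666), (0.15441808104515076, 0.01929204724729061), 0.849657416343689) [ 0.44699294 -0.1335757   0.08530092] [0.08152665 0.08539194 0.08913895]
rail 1670 ((0.4471583366394043, 0.1733078509569168), (0.5304834246635437, 0.31178465485572815), 6.18989372253418) 0.33457051869615506 [ 0.20012411 -0.01016024  0.31085658] [0.70288578 0.32589987 0.359804  ]
 front [ 0.66353524  0.74814504  0.21340655 -0.00075905]
scene table z 0.0012015766662958338
ctrl [234 197  21  28 466] ((0.42754483222961426, -0.29625314474105835), (0.11519313603639603, 0.07198797911405563), 11.457196235656738)
handle 205 ((0.44900941848754883, -0.13297244906425476), (0.1562526524066925, 0.01935981959104538), 0.20646770298480988) [ 0.45201519 -0.13241739  0.0858272 ] [0.07994783 0.086062   0.09204953]
rail 1368 ((0.44858700037002563, 0.17532961070537567), (0.5322756767272949, 0.3147207796573639), 5.947486400604248) 0.3348183036372311 [ 0.20013592 -0.00827092  0.31041475] [0.70558539 0.3297742  0.35982443]
 front [0.25152582 0.96785057 0.21609403 0.00672127]
```

View pics/crop1.png

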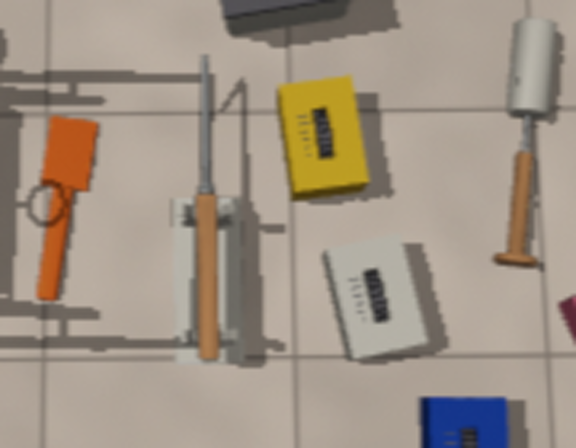

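The crop shows the white box at crop (375,300), next to the rest. Its ticks are on the left (+y) and its yaw is about +12°. It is the control. Now the vent and flap.

Run:
```python
from h import *
for nm in('top','scene'):
    I,d,K,T=load(nm); P=world(d,K,T); X,Y,Z=P[...,0],P[...,1],P[...,2]
    m=((Z>.325)&(Z<.345)&(X>.3)&(X<.75)&(Y>-.05)&(Y<.5)).astype(np.uint8)
    n,l,s,c=cv2.connectedComponentsWithStats(m,connectivity=8)
    for i in range(1,n):
        if s[i,4]>15:
            p=P[l==i]; print(nm,s[i],p.min(0).round(3),p.max(0).round(3))
    p=P[m>0]
    # cross bar
    for k in range(3):
        pass
    q=p[(p[:,1]<.075)&(p[:,0]>.36)&(p[:,0]<.58)]
    vx,vy,x0,y0=cv2.fitLine(q[:,:2].astype(np.float32),4,0,.01,.01).ravel(); print(' cross',len(q),np.degrees(np.arctan2(vy,vx)),x0,y0)
    ax=np.array([vx,vy])*np.sign(vx); e=(p[:,:2]-[x0,y0])
    al=e@ax; print(' extent along',al.min(),al.max(), 'ctr',np.array([x0,y0])+ax*(al.min()+al.max())/2, np.percentile(q[:,2],[5,50,95]))
    for sgn in(-1,1):
        w=p[(al*sgn>.1)&(e@np.array([-ax[1],ax[0]])>.03)]
        if len(w)>5: print(' side',len(w),cv2.fitLine(w[:,:2].astype(np.float32),4,0,.01,.01).ravel())
```

```text
top [  95  128  120  118 1588] [0.4   0.042 0.326] [0.703 0.326 0.343]
 cross 385 -2.7470803 0.45705423 0.053921595
 extent along -0.062328249867424246 0.23471334201488575 ctr [0.54314772 0.04979063] [0.33034808 0.33478425 0.33783071]
 side 459 [0.02494084 0.9996889  0.68689084 0.16732775]
scene [ 340  168  102   97 1098] [0.4   0.041 0.325] [0.705 0.33  0.343]
 cross 209 -2.7455797 0.47254613 0.052904896
 extent along -0.0783726532152289 0.2211997570066814 ctr [0.5438777  0.04948411] [0.33081696 0.33547414 0.3396543 ]
 side 396 [0.0235614 0.9997224 0.6917108 0.1816949]
```

Run:
```python
from h import *
for nm in('top','scene'):
    I,d,K,T=load(nm); P=world(d,K,T); X,Y,Z=P[...,0],P[...,1],P[...,2]
    m=((Z>.325)&(Z<.345)&(X>.4)&(X<.75)&(Y>.02)&(Y<.5)); p=P[m]
    q=p[(p[:,1]<.075)&(p[:,0]>.43)&(p[:,0]<.66)]
    v=cv2.fitLine(q[:,:2].astype(np.float32),4,0,.01,.01).ravel(); ang=np.degrees(np.arctan2(v[1],v[0]))
    # side bars
    for lo,hi in((.395,.42),(.66,.72)):
        w=P[(Z>.325)&(Z<.345)&(Y>.08)&(Y<.3)&(X>lo-.02)&(X<hi)]
        if len(w)>9: print(' side',len(w),cv2.fitLine(w[:,:2].astype(np.float32),4,0,.01,.01).ravel())
    print(nm,'cross ang',ang,v[2:])
    th=np.radians(-2.2); vy=-np.array([np.cos(th),np.sin(th)]); vx=np.array([-np.sin(th),np.cos(th)])
    o=np.array([.5435,.0496])+.1*vx
    e=P[...,:2]-o; x=e@vx; y=e@vy
    hsv=cv2.cvtColor(I,cv2.COLOR_RGB2HSV)
    # flap: dark points
    f=(abs(y)<.095)&(x>-.02)&(x<.13)&(Z>.13)&(Z<.27)&(hsv[...,2]<90)
    A=np.c_[Z[f],np.ones(f.sum())]; s=np.linalg.lstsq(A,x[f],rcond=None)[0]; print('flap',f.sum(),'ang',np.arctan(s[0]),'x at hinge',s[0]*.12+s[1],Z[f].max(),'y',y[f].min(),y[f].max())
    r=(abs(y)<.05)&(x>-.05)&(x<.1)&(Z>.275)&(Z<.32)
    n,l,st,c=cv2.connectedComponentsWithStats(r.astype(np.uint8))
    for i in range(1,n):
        if st[i,4]>20:
            g=l==i; print('ring',st[i],cv2.minEnclosingCircle(np.c_[x[g],y[g]].astype(np.float32)),np.median(Z[g]),x[g].min(),x[g].max(),y[g].min(),y[g].max())
```

```text
side 441 [0.02436047 0.9997032  0.40948048 0.19078973]
 side 405 [0.02827037 0.9996003  0.68816525 0.20155177]
top cross ang -1.4009024 [0.54241276 0.05040545]
flap 2301 ang 0.409423309948837 x at hinge -0.0012428353449898885 0.26990699307482846 y -0.09496081894441316 0.09499568514690757
ring [149 180  21  20 133] ((0.04351585730910301, -0.0002487008459866047), 0.0291136484593153) 0.29087473292428134 0.014551226627569455 0.0724804877107371 -0.025826316187859823 0.024729241786826856
 side 278 [0.02389962 0.9997144  0.41139814 0.19026348]
 side 350 [0.02124062 0.9997744  0.69121045 0.16193804]
scene cross ang -1.461336 [0.550481   0.05022177]
flap 938 ang 0.4140894051451088 x at hinge -0.0031260590917140327 0.2699718445502035 y -0.08613433263385237 0.09497153085568528
ring [382 214  19  14  94] ((0.041844211518764496, -0.0019706888124346733), 0.028932489454746246) 0.2916949073321936 0.014255577498547663 0.07064853082976033 -0.026069940893858324 0.023739001158154277
```

```bash
python3 - <<'E'
from h import *
o=robot.get_obs(); t=np.array([.467,-.133,.20]); R0=R.from_euler('xyz',o['ee_rot'])
print(R0.inv().apply(t-o['tool_pos'])*1000)
E
python3 -m jog '[[[0,0,0],[0,0,-20],-1],[[0,0,10],[0,0,-40],-1],[[0,0,18],[0,0,-40],-1],[[0,0,25],[0,0,-40],-1],[[0,0,25],[0,0,-40],-1]]'
```

```text
[-233.27438464 -368.43845145    4.95979374]
time: 0.6
tool_pos: [0.2301, -0.4994, 0.2451]
ee_rot: [3.141, 0.001, -1.575]
wrist_force: [-0.7, -0.4, -0.4]
width: 0.0939
```

```bash
cat > log.py <<'E'
from h import *
import json
o=robot.get_obs(); open('log.jsonl','a').write(json.dumps({k:list(map(float,o[k])) for k in('joint_positions','tool_pos','ee_rot')})+'\n')
print(o['joint_positions'].round(3))
E
python3 log.py
python3 -m jog '[[[0,0,0],[-40,-26,0],-1],[[0,0,0],[-80,-52,0],-1],[[0,0,0],[-120,-78,0],-1],[[0,0,0],[-160,-104,0],-1],[[0,0,0],[-190,-120,0],-1]]'
python3 log.py
python3 -m jog '[[[0,0,0],[-40,-26,0],-1],[[0,0,0],[-80,-52,0],-1],[[0,0,0],[-120,-78,20],-1],[[0,0,0],[-155,-100,50],-1],[[0,0,0],[-176,-117,80],-1]]'
python3 log.py
python3 -m jog '[[[0,0,0],[0,0,0],-1],[[8,0,0],[0,0,0],-1],[[16,0,0],[0,0,0],-1],[[16,0,0],[0,0,0],-1]]'
python3 log.py
python3 -m jog '[[[-8,0,0],[0,0,0],-1],[[-16,0,0],[0,0,0],-1],[[-16,7,0],[0,0,0],-1],[[-16,14,0],[0,0,0],-1]]'
python3 log.py
python3 - <<'E'
from h import *
import json
from scipy.optimize import least_squares
L=[json.loads(l) for l in open('log.jsonl')]
def Rj(q): return R.from_euler('ZYZYZ',[q[0],q[1]+q[2],q[3],q[4],q[5]+np.pi])
for l in L: print((Rj(l['joint_positions']).inv()*R.from_euler('xyz',l['ee_rot'])).magnitude())
def fk(p,q):
    h,a,L2,L3,d,e=p; r=a+L2*np.sin(q[1])+L3*np.sin(q[1]+q[2])+e*np.cos(q[1]+q[2]); z=h+L2*np.cos(q[1])+L3*np.cos(q[1]+q[2])-e*np.sin(q[1]+q[2])
    return np.array([r*np.cos(q[0]),r*np.sin(q[0]),z])+d*Rj(q).as_matrix()[:,2]
s=least_squares(lambda p:np.concatenate([fk(p,l['joint_positions'])-l['tool_pos'] for l in L]+[1e-4*np.r_[p[1],p[5]]]),[.3,0,.4,.4,.2,0])
print(s.x,abs(s.fun).max()); np.save('fk.npy',s.x)
E
```

```text
[-1.242  0.083  1.297 -0.     1.762  0.333]
time: 1.1
tool_pos: [0.352, -0.3076, 0.2451]
ee_rot: [-3.141, 0.001, -1.57]
wrist_force: [0.2, -0.8, 0.1]
width: 0.0938
[-8.400e-01 -1.020e-01  1.481e+00  1.000e-03  1.763e+00  7.300e-01]
time: 1.6
tool_pos: [0.4701, -0.1322, 0.1652]
ee_rot: [-3.14, -0.0, -1.57]
wrist_force: [-0.2, -0.4, 0.0]
width: 0.0941
[-3.910e-01 -4.100e-02  1.581e+00  1.000e-03  1.599e+00  1.179e+00]
time: 2.0
tool_pos: [0.4644, -0.1342, 0.163]
ee_rot: [-2.866, 0.001, -1.576]
wrist_force: [-0.9, -0.1, -0.1]
width: 0.0937
[-0.493 -0.257  1.799  0.131  1.357  1.071]
time: 2.4
tool_pos: [0.4713, -0.1368, 0.1663]
ee_rot: [-3.14, -0.247, -1.612]
wrist_force: [0.2, -0.7, 0.0]
width: 0.0939
[-0.226 -0.061  1.619 -0.243  1.537  1.388]Traceback (most recent call last):
  File "<stdin>", line 6, in <module>
  File "<stdin>", line 5, in Rj
  File "scipy/spatial/transform/_rotation.pyx", line 1413, in scipy.spatial.transform._rotation.Rotation.from_euler
ValueError: Expected axis specification to be a non-empty string of upto 3 characters, got ZYZYZ
```

```bash
cat > kin.py <<'E'
from h import *
import json
from scipy.optimize import least_squares
lo=np.array([-3.1,-.76,.27,-1.08,.17,-2.57]); hi=np.array([3.1,2.03,2.55,4.22,2.65,2.57])
def Rj(q): return R.from_euler('ZYZ',[q[0],q[1]+q[2],q[3]])*R.from_euler('YZ',[q[4],q[5]+np.pi])
def fk(p,q):
    h,a,L2,L3,d,e=p; s=q[1]+q[2]; r=a+L2*np.sin(q[1])+L3*np.sin(s)+e*np.cos(s); z=h+L2*np.cos(q[1])+L3*np.cos(s)-e*np.sin(s)
    return np.array([r*np.cos(q[0]),r*np.sin(q[0]),z])+d*Rj(q).as_matrix()[:,2]
def ik(p,pos,Rt,q0):
    f=lambda q:np.r_[(fk(p,q)-pos)*5,(Rj(q).inv()*Rt).as_rotvec()]
    s=least_squares(f,np.clip(q0,lo+1e-3,hi-1e-3),bounds=(lo,hi)); return s.x,abs(s.fun).max()
# geometry
th=np.radians(-1.42); VX=np.array([-np.sin(th),np.cos(th),0]); VY=np.array([-np.cos(th),-np.sin(th),0]); VZ=np.array([0,0,1.])
RAIL=np.array([.5455,.050,0]); VO=RAIL+.1*VX
EYE=np.array([.5495,.190,.289])
def vent(P): e=np.asarray(P)-VO; return np.array([e@VX,e@VY,e[2]])
def polepose(hook,tilt,yaw=0.,lean=0.):
    """pole origin & R with hook point at world hook; yaw deg about z from vent x"""
    M=R.from_matrix(np.c_[VX,VY,VZ])*R.from_euler('ZY',[yaw,-tilt],degrees=True)
    return hook-M.apply([.1794,0,-.0245]),M
def tool(po,M,s,lean=0):
    """s=-1: tool x=-pole y when yaw=-90 for pole along +x"""
    Rt=M*R.from_euler('y',lean,degrees=True)*R.from_euler('z',s*90,degrees=True)*R.from_euler('x',np.pi)
    return po+Rt.apply([0,0,.019]),Rt
E
python3 - <<'E'
from kin import *
L=[json.loads(l) for l in open('log.jsonl')]
print([round((Rj(l['joint_positions']).inv()*R.from_euler('xyz',l['ee_rot'])).magnitude(),4) for l in L])
s=least_squares(lambda p:np.concatenate([fk(p,l['joint_positions'])-l['tool_pos'] for l in L]+[1e-4*np.r_[p[1],p[5]]]),[.3,0,.4,.4,.2,0])
p=s.x; print(p.round(4),abs(s.fun).max()); np.save('fk.npy',p)
rng=np.random.default_rng(0)
for sg in(-1,1):
  for lean in(0,20,-20):
    for nm,hk,tl in(('hook',EYE,40),('shut',VO-.032*VX+.29*VZ,40)):
      pos,Rt=tool(*polepose(hk,tl),sg,lean); best=[]
      for _ in range(30):
        q,e=ik(p,pos,Rt,rng.uniform(lo,hi)); 
        if e<2e-3 and not any(np.allclose(q,b,atol=.05) for b in best): best.append(q)
      print(sg,lean,nm,pos.round(3),[b.round(2).tolist() for b in best])
E
```

```text
[0.0, 0.0, 0.0, 0.0, 0.0]
[0.1188 0.0085 0.4008 0.4928 0.2784 0.0897] 0.056157041769444555
-1 0 hook [0.546 0.049 0.178] [[-0.24, 0.16, 1.48, 0.68, 1.65, -0.21]]
-1 0 shut [ 0.544 -0.023  0.179] [[-0.36, 0.2, 1.43, 0.66, 1.74, -0.3]]
-1 20 hook [0.546 0.043 0.175] [[-0.1, 0.11, 1.45, 0.35, 1.61, -0.06]]
-1 20 shut [ 0.544 -0.029  0.176] [[-0.22, 0.13, 1.42, 0.34, 1.66, -0.18]]
-1 -20 hook [0.546 0.053 0.183] [[-0.33, 0.25, 1.52, 0.99, 1.73, -0.33]]
-1 -20 shut [ 0.544 -0.019  0.184] [[-0.45, 0.31, 1.45, 0.96, 1.83, -0.38]]
1 0 hook [0.546 0.049 0.178] []
1 0 shut [ 0.544 -0.023  0.179] []
1 20 hook [0.546 0.043 0.175] []
1 20 shut [ 0.544 -0.029  0.176] []
1 -20 hook [0.546 0.053 0.183] []
1 -20 shut [ 0.544 -0.019  0.184] []
```

```bash
cat > go.py <<'E'
from kin import *
def go(pos,Rt):
    o=robot.get_obs(); R0=R.from_euler('xyz',o['ee_rot']); w=np.degrees((R0.inv()*Rt).as_rotvec()); t=R0.inv().apply(np.asarray(pos)-o['tool_pos'])*1000
    n=max(np.linalg.norm(w)/8.5,np.linalg.norm(t)/49); print('t',round(o['time'],1),'pos',o['tool_pos'].round(4),'turn',w.round(1).tolist(),'shift',t.round(1).tolist(),'rows',round(n,1))
DOWN=R.from_euler('z',-90,degrees=True)*R.from_euler('x',np.pi)
E
python3 -m jog '[[[0,-8,0],[0,0,0],-1],[[0,-14,0],[0,0,0],-1],[[0,-14,0],[0,0,0],-1]]'
python3 - <<'E'
from go import *
import json
go([.4675,-.133,.10],DOWN); go([.4675,-.133,.054],DOWN)
im,d=snap('wrist'); I,d,K,T=load('wrist'); cv2.imwrite('pics/w1.png',I[...,::-1])
P=world(d,K,T); hsv=cv2.cvtColor(I,cv2.COLOR_RGB2HSV); X,Y,Z=P[...,0],P[...,1],P[...,2]
m=(hsv[...,0]<20)&(hsv[...,1]>80)&(Z>.06)&(Z<.11)&(X>.2)&(X<.6)&(Y<-.08)&(Y>-.2)
p=P[m]; print(m.sum(),cv2.minAreaRect(p[:,:2].astype(np.float32)),np.median(p[:,2]),p.min(0),p.max(0))
E
```

```text
time: 2.7
tool_pos: [0.4703, -0.137, 0.167]
ee_rot: [-3.138, 0.002, -1.611]
wrist_force: [0.1, -0.0, -0.1]
width: 0.0944
t 2.7 pos [ 0.4703 -0.137   0.167 ] turn [-0.2, 0.1, -2.3] shift [-3.8, 3.2, 67.0] rows 1.4
t 2.7 pos [ 0.4703 -0.137   0.167 ] turn [-0.2, 0.1, -2.3] shift [-3.7, 3.3, 113.0] rows 2.3
4362 ((0.4486379325389862, -0.13427598774433136), (0.16013777256011963, 0.01961987093091011), 0.31124618649482727) 0.08613074176515548 [ 0.36858191 -0.14423411  0.07751954] [ 0.52866659 -0.12407802  0.08864272]
```

```bash
python3 -m jog '[[[0,0,-2.3],[-3,2,40],-1],[[0,0,-2.3],[-3,2,80],-1],[[0,0,-2.3],[-3,2,105],-1],[[0,0,-2.3],[-3,2,113],-1],[[0,0,-2.3],[-3,2,113],-1]]'
python3 -m jog '[[[0,0,0],[0,0,0],1],[[0,0,0],[0,0,0],1],[[0,0,0],[0,0,0],1],[[0,0,0],[0,0,0],1],[[0,0,0],[0,0,0],1]]'
```

```text
time: 3.25
tool_pos: [0.4667, -0.1312, 0.0519]
ee_rot: [-3.141, 0.003, -1.569]
wrist_force: [0.8, 1.0, 0.6]
width: 0.0941
time: 3.75
tool_pos: [0.4676, -0.1313, 0.0531]
ee_rot: [-3.138, 0.003, -1.569]
wrist_force: [0.1, 0.3, -0.4]
width: 0.0575
```

```bash
python3 -m jog '[[[0,0,0],[2.5,0,0],1],[[0,0,0],[2.5,0,0],1],[[0,0,0],[2.5,0,0],1],[[0,0,0],[2.5,0,0],1],[[0,0,0],[2.5,0,0],1]]'
python3 -m jog '[[[0,0,0],[0,0,0],1],[[0,0,0],[0,0,0],1],[[0,0,0],[0,0,0],1]]'
python3 log.py
```

```text
time: 4.25
tool_pos: [0.4672, -0.1338, 0.0524]
ee_rot: [-3.139, 0.003, -1.569]
wrist_force: [-0.3, -0.9, -0.7]
width: 0.02
time: 4.55
tool_pos: [0.4672, -0.1338, 0.0524]
ee_rot: [-3.139, 0.003, -1.569]
wrist_force: [0.1, -0.7, -0.3]
width: 0.0197
[-0.398  0.028  1.744  0.004  1.369  1.17 ]
```

```bash
python3 -m jog '[[[0,0,0],[0,0,-30],1],[[0,0,0],[0,0,-70],1],[[0,0,0],[0,-20,-110],1],[[0,0,0],[0,-50,-150],1],[[0,0,0],[0,-78,-160],1]]'
python3 -m jog '[[[0,0,-8],[0,0,0],1],[[0,0,-16],[0,0,0],1],[[0,0,-24],[0,0,0],1],[[0,0,-32],[0,0,0],1],[[0,0,-40],[0,0,0],1]]'
python3 -m jog '[[[0,0,-8],[0,0,0],1],[[0,0,-16],[0,0,0],1],[[0,0,-24],[0,0,0],1],[[0,0,-32],[0,0,0],1],[[0,0,-40],[0,0,0],1]]'
python3 -m jog '[[[0,0,-8.5],[0,0,0],1],[[0,0,-8.5],[0,0,0],1],[[0,0,-8.5],[0,0,0],1]]'
python3 - <<'E'
from go import *
snap('top'); im,_=snap('scene'); a=cv2.resize(im[120:320,220:460],None,fx=3,fy=3); cv2.imwrite('pics/c2.png',a[...,::-1])
eyev=vent(EYE); print('eye in vent',eyev.round(3)); print(robot.get_obs()['joint_positions'].round(2))
for x in(-.15,):
    po,M=polepose(VO+x*VX+eyev[1]*VY+.26*VZ,40); po,Rt=tool(po,M,-1); go(po,Rt)
E
```

```text
time: 5.05
tool_pos: [0.5478, -0.1346, 0.2188]
ee_rot: [-3.129, -0.0, -1.569]
wrist_force: [-0.0, -0.0, 0.1]
width: 0.0198
time: 5.55
tool_pos: [0.5446, -0.1338, 0.212]
ee_rot: [-3.138, 0.002, -0.865]
wrist_force: [-0.5, 0.3, -2.2]
width: 0.0201
time: 6.05
tool_pos: [0.5446, -0.1338, 0.212]
ee_rot: [-3.138, -0.001, -0.167]
wrist_force: [1.2, -0.0, -2.0]
width: 0.0198
time: 6.35
tool_pos: [0.5447, -0.1339, 0.2122]
ee_rot: [-3.138, -0.002, -0.027]
wrist_force: [0.3, 0.9, -1.2]
width: 0.0198
eye in vent [ 0.04  -0.001  0.289]
[-0.34  0.11  1.33  0.    1.7  -0.32]
t 6.5 pos [ 0.5448 -0.134   0.2125] turn [39.8, -0.2, -0.0] shift [-3.4, 7.2, 63.6] rows 4.7
```

View pics/c2.png

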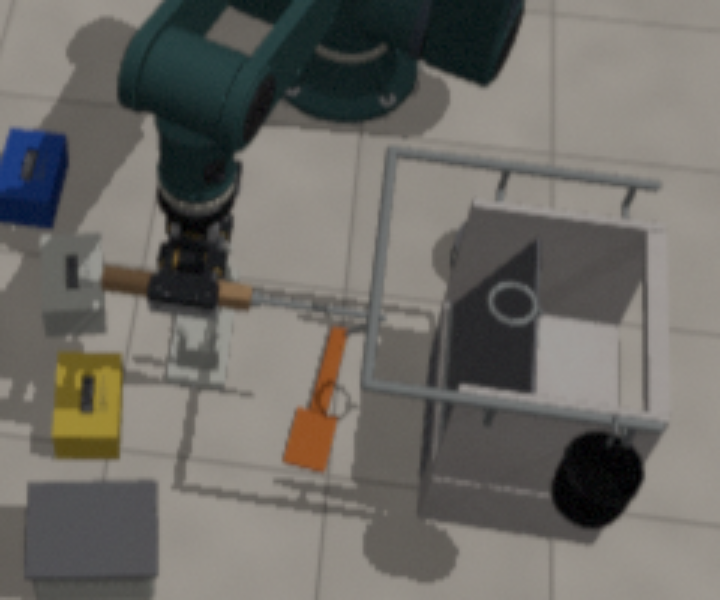

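```bash
python3 -m jog '[[[8,0,0],[0,0,5],1],[[16,0,0],[-1,2,20],1],[[24,0,0],[-2,4,35],1],[[32,0,0],[-3,6,50],1],[[40,0,0],[-3,7,63],1]]'
python3 -m jog '[[[0,0,0],[0,0,0],1],[[0,0,0],[0,0,0],1]]'
cat > see.py <<'E'
from go import *
def look(save=None):
    o=robot.get_obs(); R0=R.from_euler('xyz',o['ee_rot']); M=R0*(R.from_euler('z',-90,degrees=True)*R.from_euler('x',np.pi)).inv()
    po=o['tool_pos']-R0.apply([0,0,.019]); hk=po+M.apply([.1794,0,-.0245]); print('t',o['time'],'F',o['wrist_force'].round(1),'w',round(o['width'],4),'hook by tool, vent mm',(vent(hk)*1000).round(1),'rail/grip',(vent(po)*1000).round(0))
    for n in('top','scene'):
        snap(n); I,d,K,T=load(n); P=world(d,K,T); e=(P-VO); v=np.stack([e@VX,e@VY,P[...,2]],-1)
        # rod points near predicted rod line
        a=vent(po+M.apply([.07,0,0])); b=vent(po+M.apply([.2,0,0])); u=(b-a)/np.linalg.norm(b-a); s=(v-a)@u; r=np.linalg.norm(v-a-s[...,None]*u,axis=-1)
        m=(s>0)&(s<.125)&(r<.022)&(v[...,0]<2)
        if m.sum()>20:
            q=v[m]; f=cv2.fitLine(q.astype(np.float32),4,0,.01,.01).ravel(); g=f[:3]*np.sign(f[0]); mid=f[3:]; off=mid-a-((mid-a)@u)*u
            print(n,m.sum(),'elev',np.degrees(np.arcsin(g[2])).round(1),'yaw',np.degrees(np.arctan2(g[1],g[0])).round(1),'off mm',(off*1000).round(1),'smax',s[m].max().round(3))
        fl=(abs(v[...,1])<.09)&(v[...,0]>-.02)&(v[...,0]<.13)&(v[...,2]>.14)&(v[...,2]<.26)&(I.max(-1)<90)
        A=np.c_[v[fl][:,2],np.ones(fl.sum())]; k=np.linalg.lstsq(A,v[fl][:,0],rcond=None)[0] if fl.sum()>50 else [9]; print(n,'flap',np.arctan(k[0]).round(3))
if __name__=='__main__': look()
E
python3 see.py; python3 -c "
from kin import *; print(robot.get_obs()['joint_positions'].round(2))"
```

```text
time: 6.95
tool_pos: [0.5421, -0.142, 0.15]
ee_rot: [-2.437, -0.004, -0.027]
wrist_force: [1.4, 0.2, -1.3]
width: 0.0196
time: 7.15
tool_pos: [0.5417, -0.1413, 0.1487]
ee_rot: [-2.44, -0.0, -0.026]
wrist_force: [-0.2, -0.0, -1.3]
width: 0.0201
t 7.15 F [-0.2 -0.  -1.3] w 0.0201 hook by tool, vent mm [-150.7   -1.1  260.3] rail/grip [-304.   -1.  163.]
top 124 elev 39.3 yaw -0.1 off mm [-1.6  1.8  1.9] smax 0.125
top flap 0.408
scene 98 elev 37.1 yaw -0.0 off mm [-2.  -0.6  2.4] smax 0.125
scene flap 0.411
[-0.69  0.36  1.31  0.57  1.89 -0.6 ]
```

```bash
python3 -m jog '[[[0,0,0],[0,-19,15],1],[[0,0,0],[0,-38,30],1],[[0,0,0],[0,-66,53],1],[[0,0,0],[0,-95,75],1],[[0,0,0],[0,-95,75],1]]'
python3 -m jog '[[[0,0,0],[0,-16,-16],1],[[0,0,0],[0,-32,-32],1],[[0,0,0],[0,-46,-47],1],[[0,0,0],[0,-46,-47],1]]'
python3 see.py
```

```text
time: 7.75
tool_pos: [0.5447, -0.0148, 0.1575]
ee_rot: [-2.443, -0.009, -0.017]
wrist_force: [0.4, -0.6, -1.5]
width: 0.0196
time: 8.15
tool_pos: [0.5463, -0.0148, 0.2248]
ee_rot: [-2.446, -0.013, -0.022]
wrist_force: [0.0, -0.8, -0.9]
width: 0.0198
t 8.15 F [ 0.  -0.8 -0.9] w 0.0198 hook by tool, vent mm [-23.6  -0.5 335.6] rail/grip [-177.   -2.  239.]
top 150 elev 38.3 yaw 0.9 off mm [-2.1  1.3  2.5] smax 0.125
top flap 0.407
scene 106 elev 37.7 yaw -0.8 off mm [-0.9  0.1  1.1] smax 0.125
scene flap 0.41
```

```bash
python3 -m jog '[[[0,0,0],[0,-16,14],1],[[0,0,0],[0,-32,28],1],[[0,0,0],[0,-48,41],1],[[0,0,0],[0,-48,41],1],[[0,0,0],[0,-48,41],1]]'
python3 - <<'E'
from see import *
look()
I,d,K,T=load('top'); J=I[140:240,110:230]; a=cv2.resize(J,None,fx=4,fy=4,interpolation=2)
I,d,K,T=load('scene'); J=I[180:280,350:430]; b=cv2.resize(J,None,fx=4,fy=4,interpolation=2)
cv2.imwrite('pics/c3.png',np.hstack([a,b])[...,::-1])
E
```

```text
time: 8.75
tool_pos: [0.5457, 0.0482, 0.2178]
ee_rot: [-2.441, -0.001, -0.024]
wrist_force: [0.1, -0.6, -2.0]
width: 0.0198
t 8.75 F [ 0.1 -0.6 -2. ] w 0.0198 hook by tool, vent mm [3.890e+01 1.000e-01 3.293e+02] rail/grip [-114.   -0.  232.]
top 161 elev 39.3 yaw -0.1 off mm [-2.2  1.4  2.7] smax 0.124
top flap 0.409
scene 117 elev 39.4 yaw 0.1 off mm [-2.9 -0.7  3.4] smax 0.124
scene flap 0.409
```

View pics/c3.png

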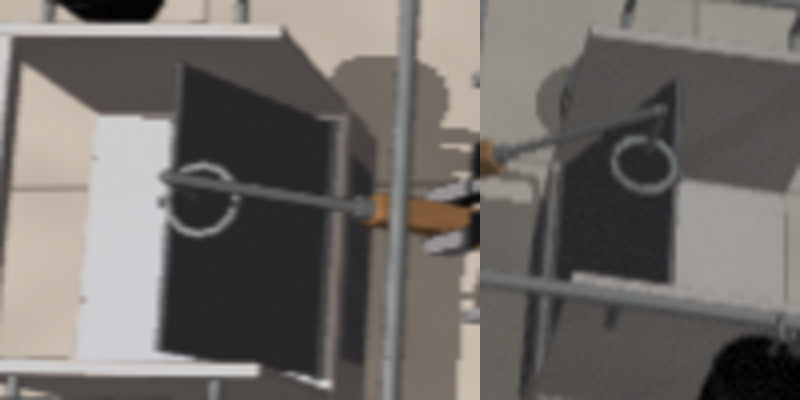

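```bash
python3 -m jog '[[[0,0,0],[0,7,8],1],[[0,0,0],[0,14,16],1],[[0,0,0],[0,20,24],1],[[0,0,0],[0,26,31],1],[[0,0,0],[0,26,31],1]]'
python3 -m jog '[[[0,0,0],[0,0,0],1]]'
python3 see.py
```

```text
time: 9.35
tool_pos: [0.5454, 0.0484, 0.1761]
ee_rot: [-2.439, 0.001, -0.025]
wrist_force: [0.1, 0.1, -1.4]
width: 0.0198
time: 9.45
tool_pos: [0.5463, 0.0483, 0.1781]
ee_rot: [-2.44, -0.002, -0.024]
wrist_force: [-0.1, 0.1, -1.9]
width: 0.0198
t 9.45 F [-0.1  0.1 -1.9] w 0.0198 hook by tool, vent mm [ 38.9  -0.5 289.7] rail/grip [-114.   -1.  193.]
top 177 elev 39.1 yaw -0.0 off mm [-1.8  0.4  2.1] smax 0.123
top flap 0.408
scene 128 elev 37.8 yaw -1.9 off mm [-1.9 -1.   2.3] smax 0.124
scene flap 0.412
```

```bash
python3 -m jog '[[[0,0,0],[0,7,-6],1],[[0,0,0],[0,14,-12],1],[[0,0,0],[0,21,-18],1],[[0,0,0],[0,28,-24],1],[[0,0,0],[0,34,-28],1]]'
python3 see.py
python3 -m jog '[[[0,0,0],[0,7,-6],1],[[0,0,0],[0,14,-12],1],[[0,0,0],[0,21,-18],1],[[0,0,0],[0,28,-23],1],[[0,0,0],[0,28,-23],1]]'
python3 see.py
```

```text
time: 10.05
tool_pos: [0.5455, 0.0031, 0.1781]
ee_rot: [-2.44, -0.003, -0.025]
wrist_force: [0.6, 2.2, -1.0]
width: 0.0198
t 10.05 F [ 0.6  2.2 -1. ] w 0.0198 hook by tool, vent mm [ -6.3  -0.8 289.6] rail/grip [-159.   -1.  193.]
top 133 elev 39.9 yaw -0.4 off mm [-1.6  1.1  1.9] smax 0.125
top flap 0.244
scene 100 elev 38.8 yaw 0.0 off mm [-1.6 -0.3  1.8] smax 0.125
scene flap 0.239
time: 10.65
tool_pos: [0.5445, -0.0334, 0.1772]
ee_rot: [-2.441, -0.002, -0.026]
wrist_force: [0.0, 0.7, -1.9]
width: 0.0194
t 10.65 F [ 0.   0.7 -1.9] w 0.0194 hook by tool, vent mm [-42.7  -0.9 288.7] rail/grip [-196.   -1.  192.]
top 126 elev 39.8 yaw 0.0 off mm [-2.2  1.   2.7] smax 0.124
top flap 0.02
scene 92 elev 38.0 yaw -0.5 off mm [-2.3  0.   2.7] smax 0.124
scene flap 0.021
```

```bash
python3 -m jog '[[[0,0,0],[0,2,-1.7],1],[[0,0,0],[0,4,-3.4],1],[[0,0,0],[0,4,-3.4],1],[[0,0,0],[0,4,-3.4],1]]'
python3 see.py
```

```text
time: 11.15
tool_pos: [0.5443, -0.0372, 0.1775]
ee_rot: [-2.44, -0.003, -0.024]
wrist_force: [0.2, 0.4, -1.5]
width: 0.0198
t 11.15 F [ 0.2  0.4 -1.5] w 0.0198 hook by tool, vent mm [-46.6  -0.5 289. ] rail/grip [-199.   -1.  192.]
top 126 elev 39.2 yaw 0.3 off mm [-1.9  1.2  2.3] smax 0.124
top flap -0.001
scene 93 elev 38.7 yaw 0.3 off mm [-1.8 -0.6  2.1] smax 0.124
scene flap 0.0
```

```bash
python3 -m jog '[[[0,0,0],[0,1.5,-1.3],1],[[0,0,0],[0,3,-2.6],1],[[0,0,0],[0,3,-2.6],1],[[0,0,0],[0,3,-2.6],1]]'
python3 see.py
```

```text
time: 11.65
tool_pos: [0.5443, -0.0389, 0.1789]
ee_rot: [-2.436, -0.004, -0.022]
wrist_force: [-0.2, 6.4, 1.3]
width: 0.0201
t 11.65 F [-0.2  6.4  1.3] w 0.0201 hook by tool, vent mm [-4.880e+01 -1.000e-01  2.911e+02] rail/grip [-201.   -1.  193.]
top 124 elev 39.2 yaw 0.2 off mm [-0.4  1.   0.4] smax 0.125
top flap -0.001
scene 92 elev 38.0 yaw -0.2 off mm [-0.8 -0.1  0.9] smax 0.125
scene flap -0.001
```

```bash
python3 -m jog '[[[0,0,0],[0,-6,5],1],[[0,0,0],[0,-12.3,10.3],1],[[0,0,0],[0,-12.3,10.3],1]]'
python3 -m jog '[[[0,0,0],[0,-7,-8],1],[[0,0,0],[0,-14,-17],1],[[0,0,0],[0,-21,-25],1],[[0,0,0],[0,-27,-32],1],[[0,0,0],[0,-27,-32],1]]'
python3 see.py
```

```text
time: 12.05
tool_pos: [0.5443, -0.0244, 0.1775]
ee_rot: [-2.441, -0.003, -0.023]
wrist_force: [-0.1, 0.2, -2.1]
width: 0.0196
time: 12.55
tool_pos: [0.5453, -0.0258, 0.2217]
ee_rot: [-2.442, -0.007, -0.024]
wrist_force: [0.3, 0.7, -0.6]
width: 0.0197
t 12.55 F [ 0.3  0.7 -0.6] w 0.0197 hook by tool, vent mm [-34.9  -0.9 333. ] rail/grip [-188.   -2.  236.]
top 178 elev 39.4 yaw -0.8 off mm [-2.   1.5  2.4] smax 0.125
top flap -0.0
scene 122 elev 40.1 yaw -0.7 off mm [-1.  -0.7  1.2] smax 0.124
scene flap -0.0
```

```bash
python3 -m jog '[[[0,0,0],[-12,0,0],1],[[0,0,0],[-24,0,0],1],[[0,0,0],[-36,0,0],1],[[0,0,0],[-46,0,0],1],[[0,0,0],[-46,0,0],1]]'
python3 see.py
```

```text
time: 13.15
tool_pos: [0.4972, -0.0241, 0.2195]
ee_rot: [-2.44, -0.003, -0.025]
wrist_force: [0.3, 0.4, -2.1]
width: 0.0198
t 13.15 F [ 0.3  0.4 -2.1] w 0.0198 hook by tool, vent mm [-34.6  46.7 331. ] rail/grip [-187.   46.  234.]
top 169 elev 40.1 yaw -0.5 off mm [-1.6  0.9  1.9] smax 0.124
top flap -0.001
scene 106 elev 37.2 yaw 1.5 off mm [-1.6 -1.5  1.9] smax 0.124
scene flap -0.0
```

```bash
python3 -m jog '[[[0,0,0],[0,14,16],1],[[0,0,0],[0,28,33],1],[[0,0,0],[0,42,50],1],[[0,0,0],[0,42,50],1],[[0,0,0],[0,42,50],1]]'
python3 -m jog '[[[0,0,0],[0,23,-19],1],[[0,0,0],[0,46,-38],1],[[0,0,0],[0,70,-58],1],[[0,0,0],[0,96,-80],1],[[0,0,0],[0,96,-80],1]]'
python3 see.py; python3 -c "
from go import *
Y=R.from_euler('z',-90+88.6,degrees=True)*R.from_euler('x',np.pi)
go([.4672,-.1338,.2],Y)"
```

```text
time: 13.75
tool_pos: [0.4989, -0.0238, 0.1542]
ee_rot: [-2.44, -0.002, -0.024]
wrist_force: [-0.5, 0.6, -0.6]
width: 0.0199
time: 14.25
tool_pos: [0.4968, -0.1531, 0.1542]
ee_rot: [-2.444, -0.005, -0.029]
wrist_force: [0.0, 0.1, -1.7]
width: 0.0198
t 14.25 F [ 0.   0.1 -1.7] w 0.0198 hook by tool, vent mm [-163.3   43.7  265.3] rail/grip [-316.   44.  169.]
top 125 elev 38.6 yaw 0.1 off mm [-0.5  0.9  0.6] smax 0.125
top flap -0.002
scene 89 elev 38.6 yaw -0.4 off mm [-0.   0.3  0. ] smax 0.125
scene flap -0.0
t 14.3 pos [ 0.4964 -0.1497  0.1543] turn [-40.1, -0.3, 0.0] shift [-29.3, -41.1, -25.2] rows 4.7
```

```bash
python3 -m jog '[[[-8,0,0],[0,-15,-15],1],[[-16,0,0],[0,-30,-30],1],[[-24,0,0],[-10,-41,-25],1],[[-32,0,0],[-20,-41,-25],1],[[-40,0,0],[-29,-41,-25],1]]'
python3 -m jog '[[[0,0,8],[0,0,0],1],[[0,0,16],[0,0,0],1],[[0,0,24],[0,0,0],1],[[0,0,32],[0,0,0],1],[[0,0,40],[0,0,0],1]]'
python3 -m jog '[[[0,0,8],[0,0,0],1],[[0,0,16],[0,0,0],1],[[0,0,24],[0,0,0],1],[[0,0,32],[0,0,0],1],[[0,0,40],[0,0,0],1]]'
python3 -m jog '[[[0,0,8.5],[0,0,0],1],[[0,0,8.5],[0,0,0],1],[[0,0,8.5],[0,0,0],1]]'
python3 - <<'E'
from see import *
import json
G=[json.loads(l) for l in open('log.jsonl')][-1]; print(G['tool_pos'])
go(np.array(G['tool_pos'])+[0,0,.05],R.from_euler('xyz',G['ee_rot']))
for n in('top','scene','wrist'):
    snap(n); I,d,K,T=load(n); P=world(d,K,T); X,Y,Z=P[...,0],P[...,1],P[...,2]; hsv=cv2.cvtColor(I,cv2.COLOR_RGB2HSV)
    m=(hsv[...,0]<20)&(hsv[...,1]>80)&(Z>.15)&(Z<.25)&(X>.3)&(X<.55)&(abs(Y+.134)<.04)
    p=P[m]
    if len(p)>30: print(n,len(p),cv2.minAreaRect(p[:,:2].astype(np.float32)),p.min(0).round(4),p.max(0).round(4),'slope',np.polyfit(p[:,0],p[:,2],1).round(3))
    m=(Z>.15)&(Z<.25)&(X>.54)&(X<.66)&(abs(Y+.134)<.02); p=P[m]
    if len(p)>30: print(n,'rod',len(p),np.polyfit(p[:,0],p[:,1],1).round(4),'slope z',np.polyfit(p[:,0],p[:,2],1).round(4))
E
```

```text
time: 14.85
tool_pos: [0.467, -0.1315, 0.2013]
ee_rot: [3.139, -0.008, -0.023]
wrist_force: [-0.2, -0.2, -1.5]
width: 0.02
time: 15.35
tool_pos: [0.4666, -0.1309, 0.1994]
ee_rot: [-3.136, -0.0, -0.726]
wrist_force: [1.1, 0.2, -1.1]
width: 0.0198
time: 15.85
tool_pos: [0.4666, -0.131, 0.1993]
ee_rot: [-3.137, 0.004, -1.424]
wrist_force: [0.0, 0.2, -1.5]
width: 0.0199
time: 16.15
tool_pos: [0.4667, -0.1318, 0.1991]
ee_rot: [-3.138, 0.004, -1.565]
wrist_force: [0.6, -0.7, -1.5]
width: 0.02
[0.4672295656869982, -0.13377394548786098, 0.05240805774320048]
t 16.1 pos [ 0.4667 -0.1318  0.1991] turn [-0.0, 0.0, 0.3] shift [2.3, -0.1, 96.7] rows 2.0
top 158 ((0.4082077443599701, -0.13057072460651398), (0.01619141362607479, 0.0722089633345604), 89.49436950683594) [ 0.3722 -0.139   0.2275] [ 0.4444 -0.1224  0.2382] slope [-0.029  0.245]
top rod 71 [-0.0048 -0.1265] slope z [-0.0175  0.2315]
scene 149 ((0.47139987349510193, -0.1309317946434021), (0.1080704852938652, 0.019758759066462517), 0.8454427719116211) [ 0.4173 -0.1408  0.2134] [ 0.5255 -0.1208  0.2426] slope [-0.027  0.245]
scene rod 86 [ 0.0053 -0.1332] slope z [-0.0322  0.24  ]
wrist 9129 ((0.46016690135002136, -0.13255645334720612), (0.021039169281721115, 0.13694123923778534), 89.84941864013672) [ 0.3917 -0.1431  0.2105] [ 0.5286 -0.1221  0.2356] slope [-0.014  0.239]
wrist rod 2305 [-0.0023 -0.1303] slope z [-0.0131  0.2292]
```

```bash
python3 -m jog '[[[0,0,0.3],[2.3,0,40],1],[[0,0,0.3],[2.3,0,80],1],[[0,0,0.3],[2.3,0,95],1],[[0,0,0.3],[2.3,0,95],1],[[0,0,0.3],[2.3,0,95],1]]'
python3 -m jog '[[[0,0,0],[0,0,15],1],[[0,0,0],[0,0,30],1],[[0,0,0],[0,0,43],1],[[0,0,0],[0,0,50],1],[[0,0,0],[0,0,50],1]]'
python3 -c "
from go import *
o=robot.get_obs(); print(o['wrist_force'].round(1)); go([.4672,-.1338,.0527],DOWN)"
```

```text
time: 16.8
tool_pos: [0.4675, -0.1351, 0.1042]
ee_rot: [-3.138, 0.003, -1.574]
wrist_force: [-1.1, -1.1, -1.7]
width: 0.0198
time: 17.3
tool_pos: [0.4676, -0.1349, 0.0537]
ee_rot: [-3.138, 0.003, -1.574]
wrist_force: [0.1, -0.7, -1.5]
width: 0.0201
[ 0.1 -0.7 -1.5]
t 17.3 pos [ 0.4676 -0.1349  0.0537] turn [-0.2, 0.2, -0.2] shift [-1.1, 0.4, 1.0] rows 0.0
```

```bash
python3 -m jog '[[[0,0,0],[-1,0,1],1],[[0,0,0],[-1,0,1],0],[[0,0,0],[-1,0,1],0],[[0,0,0],[-1,0,1],0],[[0,0,0],[-1,0,1],0]]'
python3 -m jog '[[[0,0,0],[0,0,0],0],[[0,0,0],[0,0,0],0],[[0,0,0],[0,0,-40],0],[[0,0,0],[0,0,-80],0],[[0,0,0],[0,0,-110],0]]'
python3 -m jog '[[[0,0,0],[0,0,0],1],[[0,0,0],[0,0,0],1],[[0,0,0],[0,0,0],1]]'
python3 - <<'E'
from see import *
for n in('wrist','top','scene'):
    snap(n); I,d,K,T=load(n); P=world(d,K,T); X,Y,Z=P[...,0],P[...,1],P[...,2]; hsv=cv2.cvtColor(I,cv2.COLOR_RGB2HSV)
    m=(hsv[...,0]<20)&(hsv[...,1]>80)&(Z>.06)&(Z<.11)&(X>.3)&(X<.55)&(abs(Y+.134)<.04); p=P[m]
    if len(p)>30: print(n,len(p),cv2.minAreaRect(p[:,:2].astype(np.float32)),p.min(0).round(4),p.max(0).round(4),'z',np.median(p[:,2]),'slope',np.polyfit(p[:,0],p[:,2],1)[0].round(3))
    m=(hsv[...,1]<70)&(abs(Z-.06)<.006)&(X>.34)&(X<.52)&(Y<-.22)&(Y>-.37); p=P[m]
    if len(p)>100: print(n,'ctrl',cv2.minAreaRect(p[:,:2].astype(np.float32)))
    m=(Z>.0635)&(Z<.074)&(X>.38)&(X<.47)&(Y<-.27)&(Y>-.33); p=P[m]
    if len(p)>5: print(n,'wheel',len(p),p.mean(0).round(4),p.min(0).round(4),p.max(0).round(4))
    if n=='wrist': cv2.imwrite('pics/w3.png',I[...,::-1])
E
```

```text
time: 17.8
tool_pos: [0.4675, -0.1339, 0.053]
ee_rot: [-3.138, 0.003, -1.574]
wrist_force: [-0.6, 0.3, 0.4]
width: 0.0459
time: 18.3
tool_pos: [0.4675, -0.1343, 0.1651]
ee_rot: [-3.137, 0.002, -1.574]
wrist_force: [0.4, -0.1, 0.1]
width: 0.0472
time: 18.6
tool_pos: [0.466, -0.1337, 0.1607]
ee_rot: [3.141, 0.004, -1.574]
wrist_force: [-0.1, 0.2, 0.2]
width: 0.0266
wrist 4624 ((0.44943371415138245, -0.13366985321044922), (0.020236335694789886, 0.159306138753891), 89.89666748046875) [ 0.3698 -0.1437  0.0605] [ 0.5291 -0.1234  0.0885] z 0.08611924532109497 slope 0.0
wrist ctrl ((0.42951297760009766, -0.2983734905719757), (0.11159098148345947, 0.07553938776254654), 11.655111312866211)
wrist wheel 559 [ 0.4313 -0.297   0.067 ] [ 0.4122 -0.307   0.0635] [ 0.4491 -0.2887  0.0707]
top 150 ((0.4164620041847229, -0.13205434381961823), (0.018486695364117622, 0.08251198381185532), 89.43646240234375) [ 0.3753 -0.1417  0.0784] [ 0.4576 -0.1227  0.0901] z 0.08539814104820787 slope -0.003
top ctrl ((0.4280089735984802, -0.2969963848590851), (0.1099255308508873, 0.07455019652843475), 11.92654037475586)
top wheel 71 [ 0.4275 -0.2978  0.066 ] [ 0.384  -0.3228  0.0635] [ 0.4678 -0.2716  0.0708]
scene 173 ((0.4519451856613159, -0.13203196227550507), (0.14851737022399902, 0.018961284309625626), 0.6886942982673645) [ 0.3778 -0.1418  0.0741] [ 0.5263 -0.1224  0.095 ] z 0.08675744721721368 slope -0.009
scene ctrl ((0.4273558557033539, -0.2961569130420685), (0.11799436062574387, 0.07203247398138046), 11.289318084716797)
scene wheel 100 [ 0.4276 -0.2978  0.0657] [ 0.382  -0.3272  0.0635] [ 0.4691 -0.2714  0.0725]
```

View pics/w3.png

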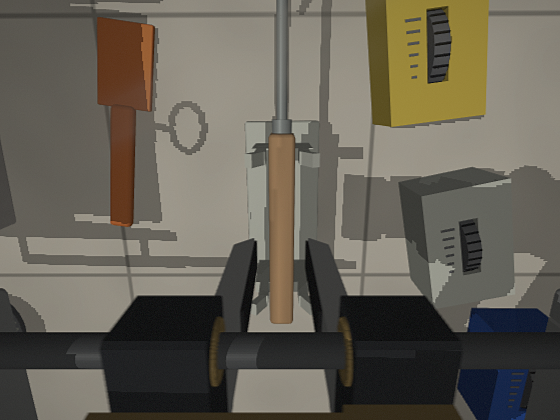

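```bash
cat > wh.py <<'E'
from go import *
a=np.radians(11.8); BX=np.array([np.cos(a),np.sin(a),0]); C=np.array([.429,-.2972,.069]); RB=R.from_euler('z',11.8,degrees=True)*DOWN
def rel():
    o=robot.get_obs(); e=o['tool_pos']-C; print('s',round(1e3*e@BX,1),'lat',round(1e3*e@np.cross([0,0,1],BX),1),'h',round(1e3*e[2],1),'F',o['wrist_force'].round(2),'w',round(o['width'],4))
E
python3 -c "
from wh import *
go(C-.014*BX+[0,0,.02],RB)"
```

```text
t 18.8 pos [ 0.466  -0.1338  0.1607] turn [-0.0, 0.3, -12.0] shift [166.8, 50.1, 71.0] rows 3.8
```

```bash
python3 -m jog '[[[0,0,-4],[40,12,0],1],[[0,0,-8],[84,25,0],1],[[0,0,-12],[125,38,20],1],[[0,0,-12],[160,50,40],1],[[0,0,-12],[167,50,55],1]]'
python3 -m jog '[[[0,0,0],[0,0,10],1],[[0,0,0],[0,0,10],1],[[0,0,0],[0,0,10],1]]'
python3 -c "
from wh import *
rel(); go(C-.014*BX+[0,0,-.003],RB)
I,_=snap('wrist'); cv2.imwrite('pics/w4.png',I[...,::-1])"
```

```text
time: 19.25
tool_pos: [0.4143, -0.3033, 0.1045]
ee_rot: [-3.141, 0.004, -1.369]
wrist_force: [0.3, 0.5, -0.3]
width: 0.0005
time: 19.55
tool_pos: [0.4172, -0.2995, 0.0971]
ee_rot: [-3.138, 0.003, -1.363]
wrist_force: [0.2, 0.0, 0.5]
width: 0.0008
s -12.0 lat 0.1 h 28.1 F [0.19 0.02 0.47] w 0.0008
t 19.6 pos [ 0.4172 -0.2995  0.0971] turn [-0.2, 0.2, 0.1] shift [0.2, 2.1, 31.1] rows 0.6
```

View pics/w4.png

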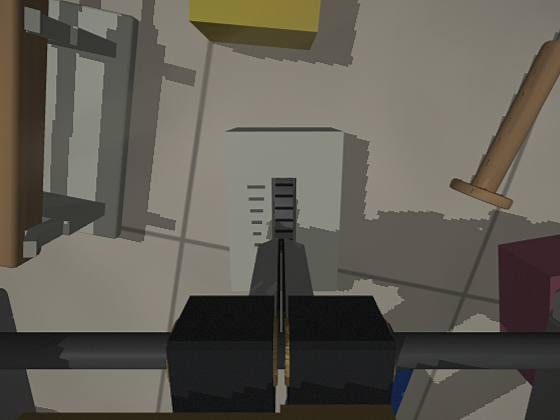

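The closed fingertips (281,240) are lined up over the thumbwheel (284,210), with the longer ticks at the far end. Pressing and rolling now.

```bash
python3 -m jog '[[[0,0,0],[0,2,12],1],[[0,0,0],[0,2,24],1],[[0,0,0],[0,2,30],1],[[0,0,0],[0,2,32],1],[[0,0,0],[0,2,32],1]]'
python3 -c "from wh import *;rel()"
python3 -m jog '[[[0,0,0],[0,-6,0],1],[[0,0,0],[0,-12,0],1],[[0,0,0],[0,-18,0],1],[[0,0,0],[0,-24,0],1],[[0,0,0],[0,-30,0],1]]'
python3 -c "from wh import *;rel()"
```

```text
time: 20.1
tool_pos: [0.4144, -0.3005, 0.065]
ee_rot: [-3.139, 0.004, -1.365]
wrist_force: [-1.6, 1.8, 3.3]
width: 0.0003
s -14.9 lat -0.2 h -4.0 F [-1.63  1.81  3.33] w 0.0003
time: 20.6
tool_pos: [0.4451, -0.295, 0.0652]
ee_rot: [-3.137, 0.002, -1.364]
wrist_force: [-0.5, 0.4, 2.8]
width: 0.0004
s 16.2 lat -1.2 h -3.8 F [-0.51  0.44  2.76] w 0.0004
```

```bash
python3 -m jog '[[[0,0,0],[0,0,-14],1],[[0,0,0],[0,0,-14],1],[[0,0,0],[0,31,-14],1],[[0,0,0],[0,31,-14],1],[[0,0,0],[0,31,0],1]]'
python3 -m jog '[[[0,0,0],[0,0,0],1],[[0,0,0],[0,-6,0],1],[[0,0,0],[0,-12,0],1],[[0,0,0],[0,-18,0],1],[[0,0,0],[0,-24,0],1]]'
python3 -m jog '[[[0,0,0],[0,-6,0],1],[[0,0,0],[0,-6,0],1]]'
python3 -m jog '[[[0,0,0],[0,0,-14],1],[[0,0,0],[0,0,-14],1],[[0,0,0],[0,31,-14],1],[[0,0,0],[0,31,-14],1],[[0,0,0],[0,31,0],1]]'
python3 -m jog '[[[0,0,0],[0,0,0],1],[[0,0,0],[0,-6,0],1],[[0,0,0],[0,-12,0],1],[[0,0,0],[0,-18,0],1],[[0,0,0],[0,-24,0],1]]'
python3 -m jog '[[[0,0,0],[0,-6,0],1],[[0,0,0],[0,-6,0],1]]'
python3 -c "from wh import *;rel()"
```

```text
time: 21.1
tool_pos: [0.415, -0.303, 0.0668]
ee_rot: [-3.135, -0.002, -1.366]
wrist_force: [-0.4, -0.1, 2.2]
width: 0.0004
time: 21.6
tool_pos: [0.4373, -0.296, 0.065]
ee_rot: [-3.14, 0.003, -1.364]
wrist_force: [-2.7, -0.0, 4.5]
width: 0.0006
time: 21.8
tool_pos: [0.4448, -0.2944, 0.0649]
ee_rot: [-3.136, 0.003, -1.364]
wrist_force: [0.5, 0.7, 2.3]
width: 0.0006
time: 22.3
tool_pos: [0.414, -0.3027, 0.0667]
ee_rot: [-3.135, -0.002, -1.366]
wrist_force: [-0.3, -0.7, 1.7]
width: 0.0008
time: 22.8
tool_pos: [0.4369, -0.2964, 0.0652]
ee_rot: [-3.138, 0.002, -1.364]
wrist_force: [-2.8, -0.0, 4.0]
width: 0.0002
time: 23.0
tool_pos: [0.4442, -0.2948, 0.0652]
ee_rot: [-3.135, 0.002, -1.364]
wrist_force: [1.1, 0.5, 2.2]
width: 0.0005
s 15.4 lat -0.8 h -3.8 F [1.1  0.5  2.22] w 0.0005
```

```bash
python3 -m jog '[[[0,0,0],[0,0,-14],1],[[0,0,0],[0,0,-14],1],[[0,0,0],[0,31,-14],1],[[0,0,0],[0,31,-14],1],[[0,0,0],[0,31,1],1]]'
python3 -m jog '[[[0,0,0],[0,0,0],1],[[0,0,0],[0,-5,0],1],[[0,0,0],[0,-9,0],1]]'
python3 -m jog '[[[0,0,0],[0,-5,0],1],[[0,0,0],[0,-10,0],1]]'
python3 -m jog '[[[0,0,0],[0,-5,0],1],[[0,0,0],[0,-10,0],1]]'
python3 -m jog '[[[0,0,0],[0,0,-30],1],[[0,0,0],[0,0,-70],1],[[0,0,0],[0,60,-110],1],[[0,0,0],[0,100,-130],1],[[0,0,0],[0,100,-130],1]]'
python3 - <<'E'
from see import *
p0=np.array([.428,-.297])
for n in('wrist','top','scene'):
    snap(n); I,d,K,T=load(n); P=world(d,K,T); X,Y,Z=P[...,0],P[...,1],P[...,2]; hsv=cv2.cvtColor(I,cv2.COLOR_RGB2HSV)
    m=(hsv[...,0]<20)&(hsv[...,1]>80)&(Z>.06)&(Z<.11)&(X>.3)&(X<.55)&(abs(Y+.134)<.04); p=P[m]
    if len(p)>30: print(n,len(p),cv2.minAreaRect(p[:,:2].astype(np.float32)),np.median(p[:,2]))
look()
a=load('top')[0][90:310,90:450]; b=load('wrist')[0]
cv2.imwrite('pics/end.png',cv2.resize(a,None,fx=2.2,fy=2.2,interpolation=2)[...,::-1])
E
```

```text
time: 23.5
tool_pos: [0.4129, -0.303, 0.0661]
ee_rot: [-3.134, -0.002, -1.366]
wrist_force: [-0.9, -1.0, 2.4]
width: 0.0003
time: 23.8
tool_pos: [0.4206, -0.3002, 0.0649]
ee_rot: [-3.139, 0.002, -1.365]
wrist_force: [-3.8, -0.6, 4.6]
width: 0.0003
time: 24.0
tool_pos: [0.431, -0.2979, 0.0646]
ee_rot: [-3.138, 0.002, -1.364]
wrist_force: [-3.4, -1.6, 4.5]
width: 0.0002
time: 24.2
tool_pos: [0.4409, -0.2957, 0.0643]
ee_rot: [-3.138, 0.002, -1.364]
wrist_force: [-3.1, -0.6, 4.4]
width: 0.0004
time: 24.7
tool_pos: [0.3417, -0.3175, 0.1963]
ee_rot: [-3.135, -0.002, -1.366]
wrist_force: [1.0, -0.2, -0.7]
width: 0.0004
wrist 4620 ((0.42283010482788086, -0.13317188620567322), (0.02245471440255642, 0.10651788860559464), 89.08614349365234) 0.08574440652219062
top 347 ((0.44770950078964233, -0.13245631754398346), (0.018635090440511703, 0.15685157477855682), 89.59380340576172) 0.08516889532644023
scene 202 ((0.4495539367198944, -0.13185036182403564), (0.01867804490029812, 0.15942007303237915), 89.72346496582031) 0.08587275084516433
t 24.85 F [-1.  -0.1 -0.6] w 0.0005 hook by tool, vent mm [-430.5   19.   188.9] rail/grip [-471.  194.  212.]
top flap -0.002
scene flap -0.001
```

View pics/end.png

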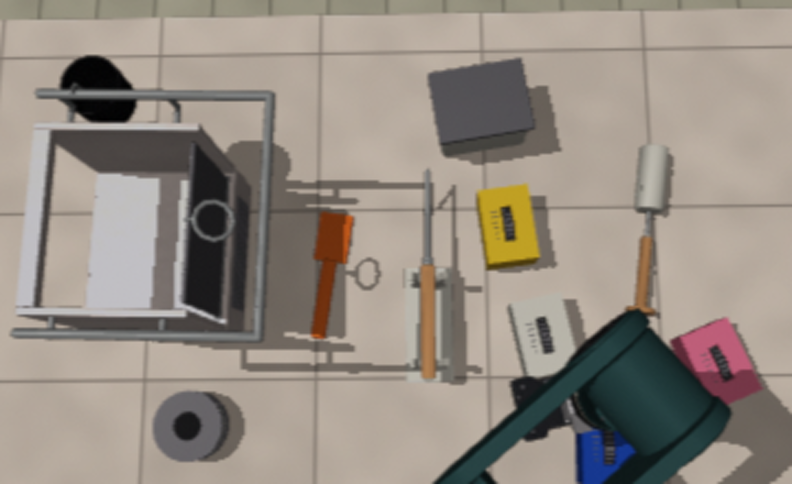

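The picture shows the flap upright with the ring at (213,220), the pole in its rest at (428,320), and the filter, tub, scraper and brush undisturbed. In the last stroke the tip slid all the way with about 3.5 N of drag, so the wheel is at its stop. Handing in.

```bash
python3 -m jog '[[[0,0,0],[0,0,0],1],[[0,0,0],[0,0,0],1]]'; python3 -c "
from bench import close_job; print(close_job())"
```

```text
time: 25.15
tool_pos: [0.3426, -0.3159, 0.1923]
ee_rot: [-3.139, 0.005, -1.363]
wrist_force: [0.7, 0.7, -0.7]
width: 0.0006
the job is handed in; nothing more can be done
None
```

The flap is shut, the pole is back in its fork rest, and the thumbwheel is at its full stop. I handed the job in at about 25 s; no verdict is reported.

- **Flap:** I hooked the ring eye with the flap at about 0.41 rad and pulled until the force rose to 6.4 N at the stop. I then unhooked by lifting the pole and shifting it sideways. The last camera checks read -0.002 and -0.001 rad.
- **Pole:** It lies level, about 1 mm from its starting position, with the hook end forward. I did not separately measure the leg's height after release.
- **Thumbwheel:** I rolled it with the closed fingertips in four strokes along the box's +x. Its angle can't be read from the pictures, so the stop is inferred. In strokes 2 to 4 the tip dragged at about 3–4 N, where a freely turning wheel would give about 0.4 N.
- **Bystanders:** The filter, tub, scraper and brush look unmoved in the final top view. I judged this by eye, not by measurement.
- **Robot:** The arm was clear of everything at hand-in.

The only disagreement was the scene camera reading the pole's slant up to 3° lower than the tool pose. It made no difference to the hooking.

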